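# Make up two coffee kits

### The arm

A 6-joint arm with a two-finger parallel gripper is mounted at the origin on a cart in front of the work surface, level with it; the furniture and walls round the work are solid. World frame = base frame: x ahead of the robot, y to its left, z up, the work surface at z = 0. Lengths are in mm, angles in rad, forces in N, time in s.
With the tool pointing down it reaches from about 350 to 775 mm from the base axis. Payload 7.3 kg.
Tool frame: the origin (TCP) lies on the centre line of the jaws, within the pads' length; the fingertips stand finger_overhang ahead of it and the grasp point (between the pads) lies 8 mm behind it (finger_overhang is the distance from the TCP to the fingertips, in mm); z points along the fingers, y is the line along which they close (so a half turn about z gives the same grasp; the last joint's range is limited). The gripper opens to 92 mm and grips with 3 to 60 N. Pads are 19 mm wide; open, the fingers measure 130 mm over their backs; the gripper's body (75 mm by 190 mm) begins 47 mm behind the grasp point.
Start: joints at [-1.408, 0.342, 1.524, -0, 1.275, -0.146], TCP at [159.578, -500.179, 237.741] pointing down, gripper open.
Joint ranges: [-2.53, 2.53], [-0.77, 2.02], [0.04, 2.7], [-1, 4.14], [0.28, 2.66], [-3.11, 3.11]. Speed limits (rad/s): [2.57, 2.57, 3.14, 3.14, 3.14, 3.14].

### API

Orientations are given as [roll, pitch, yaw] about the fixed x, y, z axes, in that order (R = Rz(yaw) Ry(pitch) Rx(roll)).
In Python, from plant import get_obs, capture, close_job, finger_overhang gives the robot as it stands.
- The arm moves only by the shell command python3 -m inch 'ROWS'. ROWS is JSON, one flat list of numbers, 7 for each row, row after row: the turn, a rotation vector about the tool's x, y, z scaled (see below), then the shift along the tool's x, y, z scaled (see below), then the closure, from -1 (fully open) to 1 (shut). In form: [ax, ay, az, tx, ty, tz, gripper, ax, ay, az, tx, ty, tz, gripper, ...]. A call has 1 to 10 rows; each row shifts and turns the commanded pose from where the row before left it, along the tool's axes as they then stand; what a row does not reach is not made up. The controller multiplies each number of a shift by 0.8 m and each number of a turn by 1.5 rad. A row lasts 1/12 s, in which the tool goes at most 41.7 mm and 7.16 degrees, less where a joint would pass 70% of its speed; a pose out of reach is approached as far as the arm can. A call with a number of a shift or a turn outside -1 to 1 is refused whole. A call with a gripper value outside its range is refused whole. The fingers move at their own pace and stop on an object; the grip force is fixed at half the most. Time passes only in rows, so rows that do not move let the fingers close. It gives the time, the measured TCP pose, the force, the opening and the grip force at its end, in the units of the state.
- get_obs(): the state, without advancing time (a new reading comes with each control period).
- capture(name): name is "scene" or "top"; returns a dict with "image" (384x512x3 uint8, red, green, blue), "mtx" (3x3 intrinsics, pixels), "pose" (4x4, takes a point from camera to world coordinates). Camera axes: x right, y up, looking along -z (the intrinsics and any distortion apply to the point x, -y, -z); pixel columns grow to the right and rows downward; lengths in mm; the calibration is good to about 2 mm. A picture is of the moment at which its call begins. There is no depth.
- close_job(): hands the job in; it is judged then, once.
The state is a dict: "time": time; "joint_positions": joint angles; "dq": joint speeds; "tau": joint torques, N m; "tool_pos": TCP position; "tcp_rot": TCP orientation; "contact_force": force on the tool from outside, world axes, zero at the start; "moment": the same for the moment, N m; "grip_width": finger opening in mm; "finger_force": force on a finger pad.
Only numpy, scipy, OpenCV 4.12 (cv2) and the standard library are available. Lean on these libraries where they do the work, as an engineer would, in place of code of your own. Each camera call takes 0.05 s, during which the arm holds its last target. There are 200 camera calls.

### The job

Make up two coffee kits from the stock in the middle of the worktop. The long two-part tray gets the tall wooden-handled tamper in its bigger compartment and the steel dosing cup in its smaller one; the square three-part tray gets the short black-necked tamper in its wide compartment, and the slim spice jar and the honey jar in its two small compartments, one in each, either way round. Set each thing down gently (not dropped), standing upright and flat on the floor of its compartment, and leave the other stock standing where it is.

Things in the scene. Friction and masses are not known exactly. Their poses are not given: they have to be found in the camera images.
- tall_tamper: Tall coffee tamper: steel foot 58 mm across and 26 mm high, turned walnut handle about 36 mm across at its thickest, up to 90 mm high; stands upright, 0.38 kg. Origin: centre of its underside; z up.
- short_tamper: Short coffee tamper: steel foot 50 mm across and 10 mm high, black neck 29 mm across from 10 to 44 mm, pale steel cap 30 mm across up to 55 mm high; stands upright, 0.22 kg. Origin: centre of its underside; z up.
- dosing_cup: Plain steel cup without handle, mouth up, 48 mm high, 60 mm across at the rim tapering to 46 mm at the foot; 0.12 kg. Origin: centre of its underside; z up.
- spice_jar: Slim round spice jar with a dark lid (greenish on top), 44 mm across, 105 mm high (lid from 85 mm up); 0.11 kg. Origin: centre of its underside; z up.
- honey_jar: Squat round honey jar, 63 mm across, 85 mm high (wide screw lid from 74 mm up); 0.32 kg. Origin: centre of its underside; z up.
- long_tray: Long light-wood tray, grey lining, fixed, 199 (x) by 94 (y) mm. Floor 6 mm and wall tops 16.5 mm above its underside; walls 5 mm thick. A cross wall makes two compartments 84 mm wide (y): bigger 104 mm long, centre x = -42.5, y = 0 mm; smaller 80 mm long, centre x = +54.5, y = 0. Lips stick out 14 mm at both x ends. Origin: centre of the underside; x along the tray to the smaller compartment; z up.
- square_tray: Square light-wood tray, grey lining, fixed, 190 by 190 mm. Floor 6 mm and wall tops 16.5 mm above its underside; walls 5 mm thick. Three compartments: the wide one 87 (x) by 180 (y) mm, centre x = -46, y = 0 mm; two small ones 87 by 87 mm, centres x = +46, y = +46 and -46. Lips stick out 14 mm at both x ends. Origin: centre of the underside; x from the wide to the small ones; z up.
- leveller: Coffee leveller, a low black and steel puck 64 mm across, 28 mm high, among the stock; to be left alone. Origin: centre of its underside; z up.
- wine_stopper: Bottle stopper standing on its round metal head, 33 mm across, black ribbed stem up to 46 mm high, among the stock; to be left alone. Origin: centre of its underside; z up.
- shot_glass: Small clear glass, 48 mm across, 61 mm high, among the stock; to be left alone. Origin: centre of its underside; z up.

How it is judged (in metres and radians):
At the end, for the whole second after the job is handed in: Each of the five things stands in the compartment named, wholly inside its walls, flat on the floor (underside 3 to 10 mm above the tray's underside), upright within 0.1 rad and at rest. Leveller, bottle stopper and glass are within 30 mm of where they stood, upright within 0.2 rad (x of tall_tamper in the frame of long_tray between -0.0695 and -0.0155 m and y of tall_tamper in the frame of long_tray between -0.017 and 0.017 m and z of tall_tamper in the frame of long_tray between 0.003 and 0.01 m and x of dosing_cup in the frame of long_tray between 0.0335 and 0.0755 m and y of dosing_cup in the frame of long_tray between -0.023 and 0.023 m and z of dosing_cup in the frame of long_tray between 0.003 and 0.01 m and x of short_tamper in the frame of square_tray between -0.0683 and -0.0243 m and y of short_tamper in the frame of square_tray between -0.069 and 0.069 m and z of short_tamper in the frame of square_tray between 0.003 and 0.01 m and ((x of spice_jar in the frame of square_tray between 0.0203 and 0.0723 m and y of spice_jar in the frame of square_tray between 0.0203 and 0.0723 m and z of spice_jar in the frame of square_tray between 0.003 and 0.01 m and x of honey_jar in the frame of square_tray between 0.0293 and 0.0633 m and y of honey_jar in the frame of square_tray between -0.0633 and -0.0293 m and z of honey_jar in the frame of square_tray between 0.003 and 0.01 m) or (x of spice_jar in the frame of square_tray between 0.0203 and 0.0723 m and y of spice_jar in the frame of square_tray between -0.0723 and -0.0203 m and z of spice_jar in the frame of square_tray between 0.003 and 0.01 m and x of honey_jar in the frame of square_tray between 0.0293 and 0.0633 m and y of honey_jar in the frame of square_tray between 0.0293 and 0.0633 m and z of honey_jar in the frame of square_tray between 0.003 and 0.01 m)) and angle between each of tall_tamper, dosing_cup, short_tamper, spice_jar, honey_jar's own z axis and vertical below 0.1 rad and linear speed of each of tall_tamper, dosing_cup, short_tamper, spice_jar, honey_jar below 0.02 m/s and distance of each of leveller, wine_stopper, shot_glass from where it was at the start of the episode below 0.03 m and angle between each of leveller, wine_stopper, shot_glass's own z axis and vertical below 0.2 rad); the robot touches nothing.
It fails at once if one of the five things is dropped: it falls free of the fingers at over 0.7 m/s (a drop of 25 mm or more) ((linear speed of tall_tamper above 0.7 m/s and contact force between the fingers and tall_tamper below 0.05 N) or (linear speed of dosing_cup above 0.7 m/s and contact force between the fingers and dosing_cup below 0.05 N) or (linear speed of short_tamper above 0.7 m/s and contact force between the fingers and short_tamper below 0.05 N) or (linear speed of spice_jar above 0.7 m/s and contact force between the fingers and spice_jar below 0.05 N) or (linear speed of honey_jar above 0.7 m/s and contact force between the fingers and honey_jar below 0.05 N)).
It fails at once if other stock is knocked over or shoved more than 30 mm (distance of any of leveller, wine_stopper, shot_glass from where it was at the start of the episode above 0.03 m or angle between any of leveller, wine_stopper, shot_glass's own z axis and vertical above 0.5 rad).
It also fails if it takes over 115 s, if anything falls off the work surface, if the arm or the gripper's body presses on something with over 40 N, if the wrist force passes 120 N, or if a joint passes its speed limit or range.

## Working session

There is one attempt and no reset: what is moved stays moved. The work goes in short steps, Python scripts to look and compute and a shell command to move; the robot and the scene stay as the last step left them, time stands still between calls to the robot, and variables do not carry over. Pictures are saved under pics/ and viewed, at most 14 in all, crops included, and the job is handed in when it is done.

```bash
ls; mkdir -p pics; python3 - <<'E'
from plant import *
import cv2,numpy as np
print(get_obs(), finger_overhang)
for n in("top","scene"):
    c=capture(n);cv2.imwrite(f"pics/{n}0.png",cv2.resize(c["image"][:,:,::-1],(800,600),interpolation=cv2.INTER_CUBIC));print(n,c["mtx"],c["pose"],[k for k in c])
    np.savez(f"{n}0.npz",**{k:c[k] for k in("image","mtx","pose")})
E
```

```text
pics
{'time': 0.0, 'joint_positions': array([-1.40801815e+00,  3.42698263e-01,  1.52502920e+00, -8.31795261e-06,
        1.27539996e+00, -1.46020554e-01]), 'dq': array([ 1.99619058e-03, -9.24737318e-05,  3.68362511e-05, -1.00704357e-04,
       -3.03967759e-04, -1.36123450e-04]), 'tau': array([ 1.23204492e-03, -4.31236696e+01, -2.44217420e+01,  7.18587474e-02,
        5.58153796e-02, -1.36976014e-04]), 'tool_pos': array([ 159.49854007, -499.76803735,  237.05339609]), 'tcp_rot': array([-3.14007306e+00, -2.15443270e-04,  3.08800998e-01]), 'contact_force': array([-1.73019046, -0.18547617, -0.21548248]), 'moment': array([-0.03306228,  0.01471977,  0.01405329]), 'finger_force': 0.0, 'grip_width': 91.9095869898426} 11.0
top [[392.83831335   0.         250.48131521]
 [  0.         392.83831335 193.33344949]
 [  0.           0.           1.        ]] [[ 1.95823823e-02  9.79803404e-01 -1.99002061e-01  3.81638973e+02]
 [-9.99808097e-01  1.90816407e-02 -4.43396351e-03 -4.20686396e+00]
 [-5.47126718e-04  1.99050699e-01  9.79989041e-01  9.13473347e+02]
 [ 0.00000000e+00  0.00000000e+00  0.00000000e+00  1.00000000e+00]] ['image', 'mtx', 'pose']
scene [[370.09879444   0.         255.73013928]
 [  0.         370.09879444 195.33222899]
 [  0.           0.           1.        ]] [[-9.11816550e-01  3.15346873e-01 -2.62958038e-01  3.13919631e+02]
 [-4.10571458e-01 -6.92988634e-01  5.92619465e-01  5.26976469e+02]
 [ 4.65376371e-03  6.48323301e-01  7.61350931e-01  6.91794788e+02]
 [ 0.00000000e+00  0.00000000e+00  0.00000000e+00  1.00000000e+00]] ['image', 'mtx', 'pose']
```

View pics/top0.png

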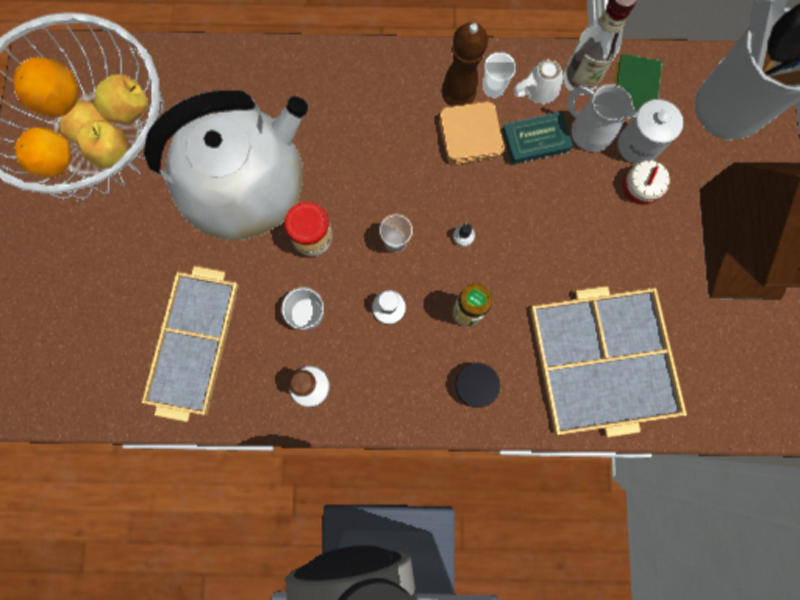

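View pics/scene0.png

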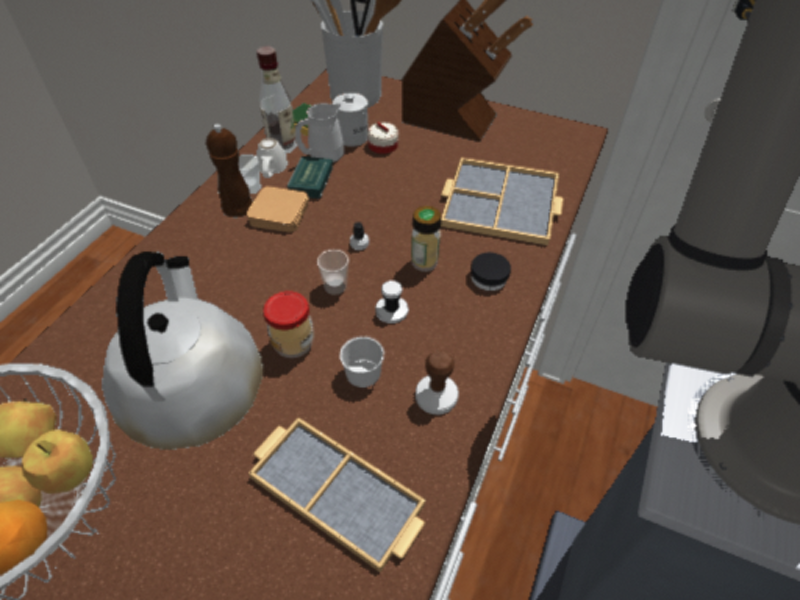

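The top view shows the stock. In 800x600 pixels: honey (307,225), glass (396,232), stopper (464,235), cup (302,308), short tamper (388,303), spice (474,303), tall tamper (308,385), leveller (478,385). The long tray is at (190,342) and the square tray at (608,362). Next I measure with masks.

```bash
cat > h.py <<'E'
import numpy as np,cv2
def load(n): return np.load(f"{n}.npz")
def ray(c,u,v,z):
    K,P=c["mtx"],c["pose"]
    d=P[:3,:3]@np.array([(u-K[0,2])/K[0,0],-(v-K[1,2])/K[1,1],-1.]);o=P[:3,3]
    return (o+d*(z-o[2])/d[2])[:2]
def proj(c,p):
    K,P=c["mtx"],c["pose"];q=P[:3,:3].T@(np.array(p,float)-P[:3,3])
    return np.array([K[0,2]+K[0,0]*q[0]/-q[2],K[1,2]+K[1,1]*q[1]/q[2]])
def comps(c,box,f):
    "blobs of mask f(hsv) in box given in 800x600 px"
    x0,y0,x1,y1=[int(round(b*.64)) for b in box]
    hsv=cv2.cvtColor(c["image"][y0:y1,x0:x1],cv2.COLOR_RGB2HSV).astype(int)
    m=f(hsv[...,0],hsv[...,1],hsv[...,2]).astype(np.uint8)
    cs,_=cv2.findContours(m,cv2.RETR_EXTERNAL,cv2.CHAIN_APPROX_NONE)
    return [k+np.array([[[x0,y0]]]) for k in sorted(cs,key=cv2.contourArea,reverse=True)]
E
python3 - <<'E'
from h import *
c=load("top0");im=c["image"]
cr=im[120:270,175:330,::-1]
cv2.imwrite("pics/crop0.png",cv2.resize(cr,None,fx=3.8,fy=3.8,interpolation=cv2.INTER_CUBIC))
for nm,box,n in(("long",(140,262,240,420),2),("square",(525,280,692,440),3)):
    for k in comps(c,box,lambda h,s,v:(s<60)&(v>70))[:n]:
        r=cv2.minAreaRect(k);print(nm,cv2.contourArea(k),r,ray(c,*r[0],6),[ray(c,*p,6).round() for p in cv2.boxPoints(r)])
def circ(nm,box,f,z):
    k=comps(c,box,f)[0];(x,y),r=cv2.minEnclosingCircle(k);p=ray(c,x,y,z);print(nm,(x,y,r),p,r*2*(913-z)/393)
circ("honey",(280,195,335,250),lambda h,s,v:((h<6)|(h>172))&(s>180)&(v>120),85)
circ("spicelid",(450,280,495,330),lambda h,s,v:(h>40)&(h<90)&(s>120),105)
circ("cup",(275,280,330,335),lambda h,s,v:(s<70)&(v>90),48)
circ("short",(365,285,412,330),lambda h,s,v:(s<70)&(v>90),10)
circ("lev",(450,360,505,410),lambda h,s,v:(v<60),28)
circ("tall",(285,360,335,412),lambda h,s,v:(s<70)&(v>110),26)
E
```

```text
long 1511.5 ((116.78290557861328, 236.8463134765625), (35.96916198730469, 46.1662483215332), 12.094757080078125) [457.55305253 306.11428206] [array([414., 354.]), array([518., 341.]), array([502., 258.]), array([398., 272.])]
long 1082.5 ((127.30770111083984, 195.96153259277344), (35.10478591918945, 33.92809295654297), 11.309932708740234) [553.95609522 289.72356411] [array([522., 335.]), array([602., 327.]), array([587., 244.]), array([507., 253.])]
square 2848.0 ((392.3427429199219, 249.9933624267578), (38.87209701538086, 78.60870361328125), 81.11934661865234) [ 439.88378994 -327.44819219] [array([ 468., -233.]), array([ 500., -414.]), array([ 412., -421.]), array([ 382., -243.])]
square 1269.0 ((364.0577087402344, 213.28848266601562), (38.6348762512207, 36.085365295410156), 78.69007110595703) [ 523.58257272 -265.92833801] [array([ 559., -217.]), array([ 578., -301.]), array([ 489., -314.]), array([ 471., -232.])]
square 1241.5 ((402.9117736816406, 207.35293579101562), (39.04747772216797, 35.685054779052734), 77.47119140625) [ 539.39457816 -357.33744696] [array([ 575., -308.]), array([ 595., -392.]), array([ 505., -406.]), array([ 485., -324.])]
honey (195.87539672851562, 141.9479522705078, 14.026412963867188) [663.42941638 122.51810939] 59.103663786677004
spicelid (304.5, 190.5, 6.041623115539551) [ 554.10321099 -114.00824662] 24.842908281709704
cup (193.34616088867188, 197.34616088867188, 13.942597389221191) [545.70562842 127.69566503] 61.37581039021033
short (248.5, 196.35714721679688, 10.932642936706543) [557.78462074   4.38100044] 50.24008433509419
lev (302.7984313964844, 245.45323181152344, 16.1820125579834) [ 444.64415528 -119.67746977] 72.88081991763515
tall (197.50543212890625, 246.97825622558594, 13.217989921569824) [436.77009681 116.21750113] 59.6659392388419
```

View pics/crop0.png

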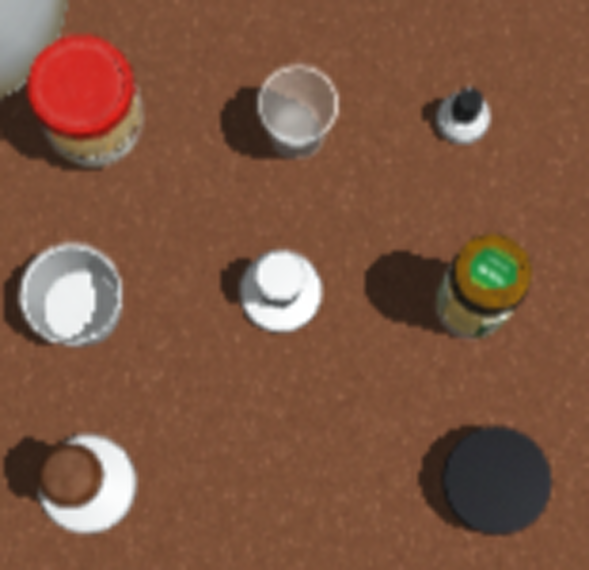

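The crop shows all eight stock items upright, matching the mask measurements. I'll cross-check two lids in the scene view and estimate where the kettle is.

```bash
python3 - <<'E'
from h import *
t=load("top0");s=load("scene0")
for nm,box,f,p in(("honey",(255,280,320,360),lambda h,s,v:((h<6)|(h>172))&(s>180)&(v>120),(663.4,122.5,85)),("green",(405,195,450,230),lambda h,s,v:(h>40)&(h<90)&(s>120),(554.1,-114,105))):
    k=comps(s,box,f)[0];print(nm,cv2.minEnclosingCircle(k)[0],proj(s,p))
for z in(50,80,110): # kettle silhouette points, top & scene
    print(z,"top R,bottom,L,",[ray(t,a*.64,b*.64,z).round() for a,b in((302,180),(235,238),(300,205),(168,180))],"scene right/bot",[ray(s,a*.64,b*.64,z).round() for a,b in((262,365),(180,445),(105,370))])
print("spout tip z150-200",[ray(t,297*.64,105*.64,z).round() for z in(150,200)],[ray(s,178*.64,260*.64,z).round() for z in(150,200)])
print("short foot,tall foot in scene*1.5625",[proj(s,p)/.64 for p in((557.8,4.4,10),(436.8,116.2,26),(545.7,127.7,48))])
E
```

```text
honey (182.80337524414062, 198.3988800048828) [183.24809771 196.68191639]
green (272.5, 136.0) [272.96516172 137.30864769]
50 top R,bottom,L, [array([741., 137.]), array([648., 231.]), array([701., 138.]), array([737., 338.])] scene right/bot [array([660., 199.]), array([686., 339.]), array([845., 292.])]
80 top R,bottom,L, [array([728., 132.]), array([639., 223.]), array([690., 133.]), array([724., 326.])] scene right/bot [array([644., 215.]), array([668., 348.]), array([820., 303.])]
110 top R,bottom,L, [array([716., 127.]), array([630., 215.]), array([679., 128.]), array([712., 314.])] scene right/bot [array([628., 230.]), array([651., 357.]), array([795., 314.])]
spout tip z150-200 [array([807., 133.]), array([779., 124.])] [array([798., 155.]), array([754., 189.])]
short foot,tall foot in scene*1.5625 [array([392.45944339, 307.13461648]), array([439.11567822, 385.17999624]), array([362.57465812, 354.83428782])]
```

Both views agree to about 2 mm. The kettle centre is near (735,233) with a radius of about 97, so the honey grasp will close tangentially to it. The order is spice, short tamper, tall tamper, cup, honey.

```bash
cat > to.py <<'E'
import sys,numpy as np
from plant import get_obs
from scipy.spatial.transform import Rotation as R
o=get_obs();r=R.from_euler("xyz",o["tcp_rot"])
p=o["tool_pos"]
for a in sys.argv[1:]:
    g=np.array(eval(a),float);d=r.inv().apply(g-p)
    print("shift units",(d/800).round(4),"rows>=",np.linalg.norm(d)/41);p=g
print("t%.2f"%o["time"],o["tool_pos"].round(1),o["tcp_rot"].round(3),"F",o["contact_force"].round(1),"w%.1f f%.1f"%(o["grip_width"],o["finger_force"]))
E
python3 to.py 553.5,-114,237 553.5,-114,62
```

```text
shift units [ 0.6158 -0.3098  0.0007] rows>= 13.449888898256898
shift units [-0.      0.0003  0.2187] rows>= 4.2682926829268295
t0.10 [ 159.5 -499.8  237.1] [-3.14  -0.     0.309] F [-0.1  0.2  0.4] w91.7 f0.0
```

```bash
python3 -m inch '[0,0,0,0.034,-0.017,0,-1,0,0,0,0.034,-0.017,0,-1,0,0,0,0.034,-0.017,0,-1,0,0,0,0.034,-0.017,0,-1,0,0,0,0.034,-0.017,0,-1,0,0,0,0.034,-0.017,0,-1,0,0,0,0.034,-0.017,0,-1,0,0,0,0.034,-0.017,0,-1,0,0,0,0.034,-0.017,0,-1,0,0,0,0.034,-0.017,0,-1]' && python3 to.py 553.5,-114,237
```

```text
time: 0.93
tool_pos: [378.1, -286.6, 237.5]
tcp_rot: [-3.141, 0.0, 0.309]
contact_force: [-0.0, -0.7, 0.9]
grip_width: 91.6
finger_force: 0.0
shift units [ 0.2744 -0.1389  0.0006] rows>= 6.001768703135104
t0.93 [ 378.1 -286.6  237.5] [-3.141  0.     0.309] F [-0.  -0.7  0.9] w91.6 f0.0
```

```bash
python3 -m inch '[0,0,0,0.034,-0.017,0,-1,0,0,0,0.034,-0.017,0,-1,0,0,0,0.034,-0.018,0,-1,0,0,0,0.034,-0.018,0,-1,0,0,0,0.034,-0.018,0,-1,0,0,0,0.034,-0.018,0,-1,0,0,0,0.034,-0.017,0,-1,0,0,0,0.036,-0.016,0,-1,0,0,0,0,0,0,-1]' && python3 to.py 553.5,-114,62
```

```text
time: 1.68
tool_pos: [555.2, -111.7, 237.0]
tcp_rot: [-3.14, -0.001, 0.313]
contact_force: [-1.6, 0.2, -0.3]
grip_width: 91.7
finger_force: 0.0
shift units [-0.0032  0.0023  0.2187] rows>= 4.2686110628179215
t1.68 [ 555.2 -111.7  237. ] [-3.14e+00 -1.00e-03  3.13e-01] F [-1.6  0.2 -0.3] w91.7 f0.0
```

```bash
python3 -m inch '[0,0,0,-0.003,0.002,0.02,-1,0,0,0,0,0,0.04,-1,0,0,0,0,0,0.04,-1,0,0,0,0,0,0.04,-1,0,0,0,0,0,0.035,-1,0,0,0,0,0,0.025,-1,0,0,0,0,0,0.018,-1,0,0,0,0,0,0,-1,0,0,0,0,0,0,-1]' && python3 to.py 553.5,-114,62
python3 - <<'E'
from plant import *
import cv2,numpy as np
a=[capture(n)["image"][:,:,::-1] for n in("top","scene")]
cr=[cv2.resize(a[0][130:270,230:380],(400,373)),cv2.resize(a[1][80:230,200:350],(400,373))]
cv2.imwrite("pics/p1.png",np.hstack(cr))
E
```

```text
time: 2.43
tool_pos: [549.9, -117.8, 62.8]
tcp_rot: [-3.14, 0.002, 0.308]
contact_force: [1.7, -0.3, -0.0]
grip_width: 91.7
finger_force: 0.0
shift units [ 0.0057 -0.0032  0.0009] rows>= 0.12911707717285148
t2.43 [ 549.9 -117.8   62.8] [-3.14e+00  2.00e-03  3.08e-01] F [ 1.7 -0.3 -0. ] w91.7 f0.0
```

View pics/p1.png

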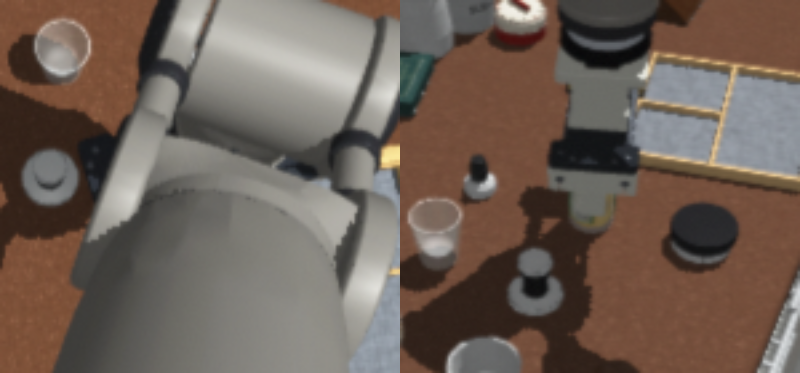

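The gripper straddles the spice jar and clears its neighbours. I nudge, close and lift.

```bash
python3 -m inch '[0,0,0,0.005,-0.003,0,-1,0,0,0,0,0,0,0,0,0,0,0,0,0,0,0,0,0,0,0,0,1,0,0,0,0,0,0,1,0,0,0,0,0,0,1,0,0,0,0,0,0,1,0,0,0,0,0,0,1,0,0,0,0,0,0,1,0,0,0,0,0,0,1]' && python3 to.py 553.5,-114,62
```

```text
time: 3.37
tool_pos: [553.7, -114.2, 63.3]
tcp_rot: [3.142, 0.0, 0.309]
contact_force: [-0.1, 0.5, 0.6]
grip_width: 43.4
finger_force: 30.0
shift units [-0.0001 -0.0003  0.0016] rows>= 0.03148132823129911
t3.37 [ 553.7 -114.2   63.3] [3.142 0.    0.309] F [-0.1  0.5  0.6] w43.4 f30.0
```

```bash
python3 -m inch '[0,0,0,0,0,-0.01,1,0,0,0,0,0,-0.03,1,0,0,0,0,0,-0.04,1,0,0,0,0,0,-0.04,1,0,0,0,0,0,-0.03,1,0,0,0,0,0,-0.02,1,0,0,0,0,0,0,1,0,0,0,0,0,0,1]' && python3 to.py 539.4,-357.3,200 539.4,-357.3,69.5
```

```text
time: 4.03
tool_pos: [553.8, -114.2, 199.9]
tcp_rot: [3.14, -0.001, 0.309]
contact_force: [0.6, 0.1, -1.7]
grip_width: 43.3
finger_force: 30.0
shift units [-1.095e-01  2.840e-01  1.000e-04] rows>= 5.940253309855442
shift units [-0.0002 -0.0002  0.1631] rows>= 3.182926829268293
t4.03 [ 553.8 -114.2  199.9] [ 3.14e+00 -1.00e-03  3.09e-01] F [ 0.6  0.1 -1.7] w43.3 f30.0
```

```bash
python3 -m inch '[0,0,0,-0.006,0.014,0,1,0,0,0,-0.013,0.034,0,1,0,0,0,-0.017,0.043,0,1,0,0,0,-0.017,0.044,0,1,0,0,0,-0.017,0.044,0,1,0,0,0,-0.017,0.044,0,1,0,0,0,-0.013,0.034,0,1,0,0,0,-0.008,0.02,0,1,0,0,0,-0.002,0.007,0,1,0,0,0,0,0,0,1]' && python3 -m inch '[0,0,0,0,0,0,1,0,0,0,0,0,0.015,1,0,0,0,0,0,0.03,1,0,0,0,0,0,0.03,1,0,0,0,0,0,0.03,1,0,0,0,0,0,0.025,1,0,0,0,0,0,0.015,1,0,0,0,0,0,0.008,1,0,0,0,0,0,0,1,0,0,0,0,0,0,1]'; python3 to.py 539.4,-357.3,69.5
```

```text
time: 4.87
tool_pos: [537.7, -358.8, 197.1]
tcp_rot: [-3.139, 0.002, 0.306]
contact_force: [-0.9, 1.0, -2.1]
grip_width: 43.6
finger_force: 30.0
time: 5.7
tool_pos: [539.5, -357.1, 77.8]
tcp_rot: [3.141, -0.001, 0.31]
contact_force: [0.5, 0.3, -0.3]
grip_width: 43.4
finger_force: 30.0
shift units [-0.0002  0.0002  0.0103] rows>= 0.20142756552804655
t5.70 [ 539.5 -357.1   77.8] [ 3.141e+00 -1.000e-03  3.100e-01] F [ 0.5  0.3 -0.3] w43.4 f30.0
```

```bash
python3 -m inch '[0,0,0,0,0,0.004,1,0,0,0,0,0,0.003,1,0,0,0,0,0,0.0025,1,0,0,0,0,0,0,1,0,0,0,0,0,0,1]'; python3 to.py 539.4,-357.3,69.5
```

```text
time: 6.12
tool_pos: [538.9, -357.4, 69.5]
tcp_rot: [3.141, -0.0, 0.309]
contact_force: [0.3, 0.1, -1.5]
grip_width: 43.8
finger_force: 30.0
shift units [ 0.0007  0.     -0.    ] rows>= 0.012889724748800823
t6.12 [ 538.9 -357.4   69.5] [ 3.141 -0.     0.309] F [ 0.3  0.1 -1.5] w43.8 f30.0
```

Basically at the floor. I release, retreat up and head for the short tamper (TCP z 30 at 557.8, 4.4).

```bash
python3 -m inch '[0,0,0,0,0,0,0.5,0,0,0,0,0,0,0,0,0,0,0,0,0,-0.5,0,0,0,0,0,0,-1,0,0,0,0,0,0,-1,0,0,0,0,0,-0.02,-1,0,0,0,0,0,-0.04,-1,0,0,0,0,0,-0.04,-1,0,0,0,0,0,-0.02,-1,0,0,0,0,0,0,-1]'; python3 to.py 557.8,4.4,166 557.8,4.4,30
```

```text
time: 6.95
tool_pos: [540.7, -358.8, 170.5]
tcp_rot: [3.134, -0.005, 0.309]
contact_force: [-0.2, -0.8, 0.4]
grip_width: 90.8
finger_force: 0.0
shift units [ 0.1583 -0.426   0.0031] rows>= 8.868394838060071
shift units [-0.0008 -0.0013  0.17  ] rows>= 3.317073170731707
t6.95 [ 540.7 -358.8  170.5] [ 3.134 -0.005  0.309] F [-0.2 -0.8  0.4] w90.8 f0.0
```

```bash
python3 -m inch '[0,0,0,0.01,-0.026,0,-1,0,0,0,0.018,-0.047,0,-1,0,0,0,0.018,-0.048,0,-1,0,0,0,0.018,-0.048,0,-1,0,0,0,0.018,-0.048,0,-1,0,0,0,0.018,-0.048,0,-1,0,0,0,0.018,-0.048,0,-1,0,0,0,0.018,-0.048,0,-1,0,0,0,0.014,-0.04,0,-1,0,0,0,0.008,-0.025,0,-1]'; python3 -m inch '[0,0,0,0,0,0,-1,0,0,0,0,0,0,-1,0,0,0,0,0,0,-1]' ; python3 to.py 557.8,4.4,166 557.8,4.4,30
```

```text
time: 7.78
tool_pos: [554.9, 9.3, 164.4]
tcp_rot: [-3.14, 0.001, 0.311]
contact_force: [0.7, 0.3, 0.0]
grip_width: 91.9
finger_force: 0.0
time: 8.03
tool_pos: [555.6, 5.1, 164.7]
tcp_rot: [3.141, 0.001, 0.309]
contact_force: [0.9, 0.1, -0.3]
grip_width: 91.7
finger_force: 0.0
shift units [ 0.0024  0.0017 -0.0016] rows>= 0.0654373462986046
shift units [ 0.0002 -0.      0.17  ] rows>= 3.317073170731708
t8.03 [555.6   5.1 164.7] [3.141e+00 1.000e-03 3.090e-01] F [ 0.9  0.1 -0.3] w91.7 f0.0
```

```bash
python3 -m inch '[0,0,0,0.002,0.001,0.02,-1,0,0,0,0,0,0.04,-1,0,0,0,0,0,0.04,-1,0,0,0,0,0,0.03,-1,0,0,0,0,0,0.02,-1,0,0,0,0,0,0.012,-1,0,0,0,0,0,0.006,-1,0,0,0,0,0,0,-1,0,0,0,0,0,0,-1]' && python3 to.py 557.8,4.4,30
```

```text
time: 8.78
tool_pos: [558.1, 4.8, 31.6]
tcp_rot: [3.141, -0.001, 0.308]
contact_force: [-0.1, 0.4, -1.1]
grip_width: 92.0
finger_force: 0.0
shift units [-0.0006  0.0004  0.002 ] rows>= 0.04079110211216831
t8.78 [558.1   4.8  31.6] [ 3.141e+00 -1.000e-03  3.080e-01] F [-0.1  0.4 -1.1] w92.0 f0.0
```

Good. I close and lift.

```bash
python3 -m inch '[0,0,0,0,0,0,0,0,0,0,0,0,0,0.3,0,0,0,0,0,0,1,0,0,0,0,0,0,1,0,0,0,0,0,0,1,0,0,0,0,0,0,1,0,0,0,0,0,0,1,0,0,0,0,0,0,1,0,0,0,0,0,0,1]' && python3 to.py 557.8,4.4,30 && python3 -m inch '[0,0,0,0,0,-0.01,1,0,0,0,0,0,-0.03,1,0,0,0,0,0,-0.045,1,0,0,0,0,0,-0.045,1,0,0,0,0,0,-0.03,1,0,0,0,0,0,-0.015,1,0,0,0,0,0,0,1,0,0,0,0,0,0,1]' ; python3 to.py 436,-318,170 436,-318,45 436,-318,38
```

```text
time: 9.53
tool_pos: [557.5, 5.5, 30.9]
tcp_rot: [3.142, 0.0, 0.309]
contact_force: [0.6, -0.3, 1.5]
grip_width: 36.4
finger_force: 0.0
shift units [-0.0001  0.0014  0.0011] rows>= 0.03488139138382088
t9.53 [557.5   5.5  30.9] [3.142 0.    0.309] F [ 0.6 -0.3  1.5] w36.4 f0.0
time: 10.2
tool_pos: [557.4, 5.5, 171.2]
tcp_rot: [3.141, -0.001, 0.309]
contact_force: [0.5, -0.8, -3.0]
grip_width: 29.3
finger_force: 30.0
shift units [-0.2674  0.3391  0.0015] rows>= 8.427171514980541
shift units [-1.000e-04 -1.000e-04  1.562e-01] rows>= 3.048780487804878
shift units [-0.     -0.      0.0087] rows>= 0.17073170731707318
t10.20 [557.4   5.5 171.2] [ 3.141e+00 -1.000e-03  3.090e-01] F [ 0.5 -0.8 -3. ] w29.3 f30.0
```

The lift began before the fingers had fully closed. The tamper is held, but I need to see how high on it.

```bash
python3 - <<'E'
from plant import *
import cv2,numpy as np
from h import *
c=capture("scene");np.savez("s2.npz",**c)
p=get_obs()["tool_pos"];u,v=proj(c,p);print(u,v,[proj(c,(p[0],p[1],z)) for z in(170,160,150,140,130,120)])
x0,y0=int(u)-45,int(v)-35
cv2.imwrite("pics/p2.png",cv2.resize(c["image"][y0:y0+80,x0:x0+90,::-1],None,fx=6,fy=6,interpolation=cv2.INTER_CUBIC));print(x0,y0)
E
```

```text
251.0244286867538 147.43595556529817 [array([251.02454338, 147.45299634]), array([251.04846189, 151.00680297]), array([251.07191666, 154.49170645]), array([251.09492104, 157.90969143]), array([251.11748789, 161.26266708]), array([251.13962956, 164.55247062])]
206 112
```

View pics/p2.png

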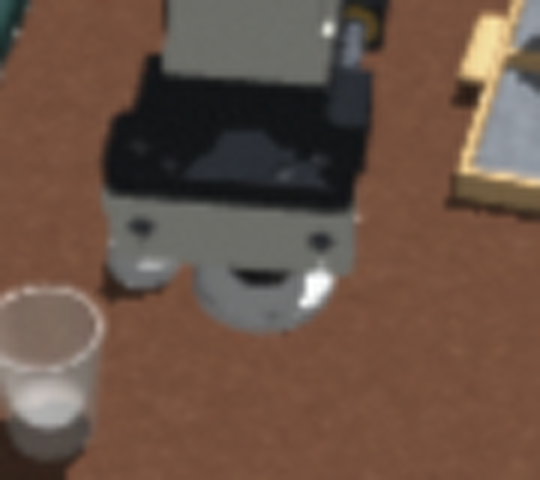

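The foot's lower front edge is at crop row 328, which is image row 166.7. I solve for the underside height.

```bash
python3 - <<'E'
from h import *
c=load("s2")
for z in(140,138,136,134,132,130,126,122): print(z,proj(c,(546.8,28.2,z))[1], [proj(c,(557.4-22.7*s,5.5-10.6*s,z+10))[0] for s in(1,-1)])
E
python3 to.py
```

```text
140 166.11086675021514 [np.float64(262.6166307399084), np.float64(239.00890658328217)]
138 166.78448699265712 [np.float64(262.5989384706452), np.float64(239.0368903596722)]
136 167.45547710006053 [np.float64(262.58131449773805), np.float64(239.06476602636764)]
134 168.1238524463662 [np.float64(262.56375842648856), np.float64(239.09253420865065)]
132 168.78962828592734 [np.float64(262.5462698652339), np.float64(239.1201955269909)]
130 169.45281975467034 [np.float64(262.5288484253177), np.float64(239.14775059709137)]
126 170.77150953814126 [np.float64(262.4942053697342), np.float64(239.20254443182657)]
122 172.0800405589062 [np.float64(262.4598262095292), np.float64(239.25692054487376)]
t10.25 [556.8   5.6 170. ] [-3.141e+00  2.000e-03  3.090e-01] F [ 0.6  0.1 -2.8] w29.4 f30.0
```

```bash
python3 -m inch '[0,0,0,-0.013,0.016,0,1,0,0,0,-0.027,0.034,0,1,0,0,0,-0.03,0.038,0,1,0,0,0,-0.03,0.038,0,1,0,0,0,-0.03,0.038,0,1,0,0,0,-0.03,0.038,0,1,0,0,0,-0.03,0.038,0,1,0,0,0,-0.03,0.038,0,1,0,0,0,-0.027,0.034,0,1,0,0,0,-0.014,0.018,0,1]'; python3 -m inch '[0,0,0,-0.006,0.009,0.005,1,0,0,0,0,0,0.03,1,0,0,0,0,0,0.04,1,0,0,0,0,0,0.035,1,0,0,0,0,0,0.02,1,0,0,0,0,0,0.015,1,0,0,0,0,0,0.005,1,0,0,0,0,0,0,1,0,0,0,0,0,0,1]'; python3 to.py 436,-318,40
```

```text
time: 11.08
tool_pos: [436.5, -312.4, 169.0]
tcp_rot: [-3.14, 0.002, 0.306]
contact_force: [-0.5, -0.3, -2.7]
grip_width: 29.5
finger_force: 30.0
time: 11.83
tool_pos: [436.6, -317.2, 50.7]
tcp_rot: [-3.141, 0.0, 0.309]
contact_force: [-0.1, -0.4, -2.8]
grip_width: 29.2
finger_force: 30.0
shift units [-0.001   0.0007  0.0134] rows>= 0.2623524214180532
t11.83 [ 436.6 -317.2   50.7] [-3.141  0.     0.309] F [-0.1 -0.4 -2.8] w29.2 f30.0
```

```bash
python3 -m inch '[0,0,0,0,0,0.004,1,0,0,0,0,0,0.003,1,0,0,0,0,0,0,1]'; python3 -m inch '[0,0,0,0,0,0.0025,1,0,0,0,0,0,0,1]'; python3 -m inch '[0,0,0,0,0,0.0025,1,0,0,0,0,0,0,1]'
```

```text
time: 12.08
tool_pos: [436.5, -317.8, 45.5]
tcp_rot: [3.141, -0.0, 0.309]
contact_force: [-0.2, -0.4, -2.2]
grip_width: 29.2
finger_force: 30.0
time: 12.25
tool_pos: [436.4, -317.8, 43.3]
tcp_rot: [3.141, -0.0, 0.309]
contact_force: [0.2, -0.7, -2.3]
grip_width: 29.4
finger_force: 30.0
time: 12.42
tool_pos: [436.9, -318.2, 42.1]
tcp_rot: [3.14, -0.001, 0.309]
contact_force: [-0.5, 0.5, 4.5]
grip_width: 29.5
finger_force: 30.0
```

The force rose to +4.5 N, so it's on the floor. I release and go to the tall tamper.

```bash
python3 -m inch '[0,0,0,0,0,0,0.5,0,0,0,0,0,0,0,0,0,0,0,0,0,-0.5,0,0,0,0,0,0,-1,0,0,0,0,0,0,-1,0,0,0,0,0,-0.02,-1,0,0,0,0,0,-0.04,-1,0,0,0,0,0,-0.045,-1,0,0,0,0,0,-0.045,-1,0,0,0,0,0,-0.02,-1]'; python3 -m inch '[0,0,0,0,0,0,-1]'; python3 to.py 436.8,116.2,178 436.8,116.2,60
```

```text
time: 13.25
tool_pos: [437.7, -319.0, 181.8]
tcp_rot: [3.136, -0.003, 0.309]
contact_force: [0.8, -0.8, -0.9]
grip_width: 84.4
finger_force: 0.0
time: 13.33
tool_pos: [438.1, -319.4, 181.7]
tcp_rot: [3.134, -0.004, 0.309]
contact_force: [0.3, -0.3, -0.1]
grip_width: 89.8
finger_force: 0.0
shift units [ 0.1639 -0.5192  0.0014] rows>= 10.62396256121106
shift units [-0.0006 -0.0011  0.1475] rows>= 2.878048780487806
t13.33 [ 438.1 -319.4  181.7] [ 3.134 -0.004  0.309] F [ 0.3 -0.3 -0.1] w89.8 f0.0
```

```bash
python3 -m inch '[0,0,0,0.007,-0.022,0,-1,0,0,0,0.014,-0.044,0,-1,0,0,0,0.014,-0.044,0,-1,0,0,0,0.014,-0.044,0,-1,0,0,0,0.014,-0.044,0,-1,0,0,0,0.014,-0.044,0,-1,0,0,0,0.014,-0.044,0,-1,0,0,0,0.014,-0.044,0,-1,0,0,0,0.014,-0.044,0,-1,0,0,0,0.014,-0.044,0,-1]'; python3 -m inch '[0,0,0,0.013,-0.044,0,-1,0,0,0,0.012,-0.039,0,-1,0,0,0,0.006,-0.018,0,-1,0,0,0,0,0,0,-1,0,0,0,0,0,0,-1,0,0,0,0,0,0,-1]' ; python3 to.py 436.8,116.2,60
```

```text
time: 14.17
tool_pos: [435.2, 34.8, 176.3]
tcp_rot: [-3.141, 0.002, 0.309]
contact_force: [0.4, -0.4, 0.2]
grip_width: 92.2
finger_force: 0.0
time: 14.67
tool_pos: [434.9, 116.9, 176.6]
tcp_rot: [3.141, 0.001, 0.309]
contact_force: [0.6, 0.2, 0.5]
grip_width: 92.0
finger_force: 0.0
shift units [0.0022 0.0016 0.1458] rows>= 2.8447313281339284
t14.67 [434.9 116.9 176.6] [3.141e+00 1.000e-03 3.090e-01] F [0.6 0.2 0.5] w92.0 f0.0
```

```bash
python3 -m inch '[0,0,0,0.002,0.001,0.02,-1,0,0,0,0,0,0.04,-1,0,0,0,0,0,0.035,-1,0,0,0,0,0,0.03,-1,0,0,0,0,0,0.015,-1,0,0,0,0,0,0.006,-1,0,0,0,0,0,0,0,0,0,0,0,0,0,0]' && python3 -m inch '[0,0,0,0,0,0,1,0,0,0,0,0,0,1,0,0,0,0,0,0,1,0,0,0,0,0,0,1,0,0,0,0,0,0,1,0,0,0,0,0,0,1,0,0,0,0,0,0,1,0,0,0,0,0,0,1,0,0,0,0,0,0,1]'; python3 to.py 436.8,116.2,60
```

```text
time: 15.33
tool_pos: [437.5, 116.6, 60.9]
tcp_rot: [3.141, -0.0, 0.307]
contact_force: [0.2, -0.1, 0.1]
grip_width: 82.6
finger_force: 0.0
time: 16.08
tool_pos: [437.0, 117.4, 60.6]
tcp_rot: [-3.142, -0.0, 0.309]
contact_force: [-0.3, 0.6, 1.8]
grip_width: 34.9
finger_force: 30.0
shift units [-0.0007  0.0014  0.0007] rows>= 0.03346137552420278
t16.08 [437.  117.4  60.6] [-3.142 -0.     0.309] F [-0.3  0.6  1.8] w34.9 f30.0
```

```bash
python3 -m inch '[0,0,0,0,0,-0.01,1,0,0,0,0,0,-0.03,1,0,0,0,0,0,-0.04,1,0,0,0,0,0,-0.03,1,0,0,0,0,0,-0.01,1,0,0,0,0,0,0,1,0,0,0,0,0,0,1]'; python3 to.py 457.6,306.1,157 457.6,306.1,67
```

```text
time: 16.67
tool_pos: [436.3, 117.3, 155.7]
tcp_rot: [-3.141, 0.001, 0.309]
contact_force: [-0.7, -1.0, -4.9]
grip_width: 34.5
finger_force: 30.0
shift units [ 0.0971 -0.2168 -0.0017] rows>= 4.634994916289207
shift units [1.000e-04 0.000e+00 1.125e-01] rows>= 2.1951219512195124
t16.67 [436.3 117.3 155.7] [-3.141e+00  1.000e-03  3.090e-01] F [-0.7 -1.  -4.9] w34.5 f30.0
```

```bash
python3 -m inch '[0,0,0,0.006,-0.014,0,1,0,0,0,0.014,-0.031,0,1,0,0,0,0.018,-0.04,0,1,0,0,0,0.018,-0.04,0,1,0,0,0,0.018,-0.04,0,1,0,0,0,0.014,-0.031,0,1,0,0,0,0.008,-0.017,0,1,0,0,0,0.001,-0.004,0,1,0,0,0,0,0,0,1,0,0,0,0,0,0,1]'; python3 -m inch '[0,0,0,0,0,0.01,1,0,0,0,0,0,0.025,1,0,0,0,0,0,0.03,1,0,0,0,0,0,0.022,1,0,0,0,0,0,0.011,1,0,0,0,0,0,0.004,1,0,0,0,0,0,0,1,0,0,0,0,0,0,1]';  python3 to.py 457.6,306.1,66.6
```

```text
time: 17.5
tool_pos: [457.2, 305.3, 154.7]
tcp_rot: [3.14, 0.004, 0.309]
contact_force: [-0.8, 0.2, -4.6]
grip_width: 34.7
finger_force: 30.0
time: 18.17
tool_pos: [458.9, 306.2, 75.6]
tcp_rot: [-3.142, -0.001, 0.308]
contact_force: [0.3, -0.4, -3.8]
grip_width: 35.0
finger_force: 30.0
shift units [-0.0016 -0.0003  0.0113] rows>= 0.22205800253503458
t18.17 [458.9 306.2  75.6] [-3.142e+00 -1.000e-03  3.080e-01] F [ 0.3 -0.4 -3.8] w35.0 f30.0
```

```bash
python3 -m inch '[0,0,0,0,0,0.004,1,0,0,0,0,0,0.003,1,0,0,0,0,0,0,1]'; python3 -m inch '[0,0,0,0,0,0.0025,1,0,0,0,0,0,0,1,0,0,0,0,0,0,1]'; python3 -m inch '[0,0,0,0,0,0.0015,1,0,0,0,0,0,0,1]'
```

```text
time: 18.42
tool_pos: [458.2, 306.3, 69.4]
tcp_rot: [3.142, -0.0, 0.309]
contact_force: [-0.1, -0.9, -4.1]
grip_width: 34.9
finger_force: 30.0
time: 18.67
tool_pos: [458.1, 306.3, 67.2]
tcp_rot: [3.141, 0.0, 0.309]
contact_force: [0.5, -0.5, -5.2]
grip_width: 34.7
finger_force: 30.0
time: 18.83
tool_pos: [458.5, 306.5, 66.6]
tcp_rot: [-3.142, -0.001, 0.309]
contact_force: [-0.8, -0.5, 1.1]
grip_width: 34.8
finger_force: 30.0
```

Contact. I release, rise, and go to the cup (545.7,127.7) with TCP z 30.

```bash
python3 -m inch '[0,0,0,0,0,0,0.5,0,0,0,0,0,0,0,0,0,0,0,0,0,-0.5,0,0,0,0,0,0,-1,0,0,0,0,0,0,-1,0,0,0,0,0,0,-1,0,0,0,0,0,-0.02,-1,0,0,0,0,0,-0.04,-1,0,0,0,0,0,-0.04,-1,0,0,0,0,0,-0.02,-1]'; python3 -m inch '[0,0,0,0,0,0,-1]'; python3 to.py 545.7,127.7,162 545.7,127.7,30
```

```text
time: 19.67
tool_pos: [459.5, 306.9, 165.6]
tcp_rot: [-3.141, -0.005, 0.309]
contact_force: [1.3, 0.6, -0.1]
grip_width: 89.4
finger_force: 0.0
time: 19.75
tool_pos: [460.2, 307.3, 166.3]
tcp_rot: [-3.141, -0.008, 0.309]
contact_force: [1.4, 0.3, 0.2]
grip_width: 91.2
finger_force: 0.0
shift units [0.0335 0.2464 0.0054] rows>= 4.852987850218587
shift units [-0.0013  0.0002  0.165 ] rows>= 3.2195121951219514
t19.75 [460.2 307.3 166.3] [-3.141 -0.008  0.309] F [1.4 0.3 0.2] w91.2 f0.0
```

```bash
python3 -m inch '[0,0,0,0.002,0.016,0,-1,0,0,0,0.005,0.037,0,-1,0,0,0,0.006,0.045,0,-1,0,0,0,0.006,0.046,0,-1,0,0,0,0.006,0.045,0,-1,0,0,0,0.005,0.034,0,-1,0,0,0,0.003,0.018,0,-1,0,0,0,0.001,0.004,0,-1,0,0,0,0,0,0,-1,0,0,0,0,0,0,-1]'; python3 to.py 545.7,127.7,30
```

```text
time: 20.58
tool_pos: [542.9, 128.6, 161.4]
tcp_rot: [-3.141, 0.002, 0.309]
contact_force: [0.2, 0.4, 0.4]
grip_width: 92.0
finger_force: 0.0
shift units [0.0033 0.0023 0.1642] rows>= 3.2053486059389393
t20.58 [542.9 128.6 161.4] [-3.141e+00  2.000e-03  3.090e-01] F [0.2 0.4 0.4] w92.0 f0.0
```

```bash
python3 -m inch '[0,0,0,0.002,0.001,0.02,-1,0,0,0,0,0,0.04,-1,0,0,0,0,0,0.04,-1,0,0,0,0,0,0.033,-1,0,0,0,0,0,0.02,-1,0,0,0,0,0,0.01,-1,0,0,0,0,0,0,-1,0,0,0,0,0,0,-0.3]' && python3 -m inch '[0,0,0,0,0,0,1,0,0,0,0,0,0,1,0,0,0,0,0,0,1,0,0,0,0,0,0,1,0,0,0,0,0,0,1,0,0,0,0,0,0,1,0,0,0,0,0,0,1,0,0,0,0,0,0,1]'; python3 to.py 545.7,127.7,30
```

```text
time: 21.25
tool_pos: [545.4, 128.6, 32.1]
tcp_rot: [3.142, -0.0, 0.31]
contact_force: [-0.6, -0.2, 1.1]
grip_width: 88.4
finger_force: 0.0
time: 21.92
tool_pos: [545.9, 127.4, 32.3]
tcp_rot: [3.141, -0.001, 0.309]
contact_force: [0.0, -0.4, 5.7]
grip_width: 57.1
finger_force: 30.0
shift units [-0.0001 -0.0004  0.0029] rows>= 0.05719382481132365
t21.92 [545.9 127.4  32.3] [ 3.141e+00 -1.000e-03  3.090e-01] F [ 0.  -0.4  5.7] w57.1 f30.0
```

```bash
python3 -m inch '[0,0,0,0,0,-0.005,1,0,0,0,0,0,-0.02,1,0,0,0,0,0,-0.035,1,0,0,0,0,0,-0.035,1,0,0,0,0,0,-0.03,1,0,0,0,0,0,-0.01,1,0,0,0,0,0,0,1,0,0,0,0,0,0,1]'; python3 to.py 544.6,291.3,140 544.6,291.3,38
```

```text
time: 22.58
tool_pos: [544.9, 127.6, 138.8]
tcp_rot: [-3.141, 0.001, 0.309]
contact_force: [-0.2, -0.2, -1.6]
grip_width: 57.3
finger_force: 30.0
shift units [ 0.0619 -0.1951 -0.0016] rows>= 3.99386985054111
shift units [1.000e-04 0.000e+00 1.275e-01] rows>= 2.48780487804878
t22.58 [544.9 127.6 138.8] [-3.141e+00  1.000e-03  3.090e-01] F [-0.2 -0.2 -1.6] w57.3 f30.0
```

```bash
python3 -m inch '[0,0,0,0.004,-0.013,0,1,0,0,0,0.01,-0.03,0,1,0,0,0,0.012,-0.038,0,1,0,0,0,0.012,-0.038,0,1,0,0,0,0.012,-0.037,0,1,0,0,0,0.008,-0.025,0,1,0,0,0,0.004,-0.012,0,1,0,0,0,0,-0.002,0,1,0,0,0,0,0,0,1,0,0,0,0,0,0,1]'; python3 -m inch '[0,0,0,0,0,0.01,1,0,0,0,0,0,0.025,1,0,0,0,0,0,0.03,1,0,0,0,0,0,0.025,1,0,0,0,0,0,0.015,1,0,0,0,0,0,0.007,1,0,0,0,0,0,0.003,1,0,0,0,0,0,0,1,0,0,0,0,0,0,1]';  python3 to.py 544.6,291.3,38.3
```

```text
time: 23.42
tool_pos: [545.0, 290.1, 138.9]
tcp_rot: [3.141, 0.002, 0.308]
contact_force: [-0.1, 0.6, -0.9]
grip_width: 57.3
finger_force: 30.0
time: 24.17
tool_pos: [546.0, 291.4, 48.7]
tcp_rot: [-3.142, -0.002, 0.309]
contact_force: [0.1, -0.6, -0.9]
grip_width: 56.9
finger_force: 30.0
shift units [-0.0018 -0.0005  0.013 ] rows>= 0.256288747487149
t24.17 [546.  291.4  48.7] [-3.142e+00 -2.000e-03  3.090e-01] F [ 0.1 -0.6 -0.9] w56.9 f30.0
```

```bash
python3 -m inch '[0,0,0,0,0,0.004,1,0,0,0,0,0,0.003,1,0,0,0,0,0,0.002,1,0,0,0,0,0,0,1,0,0,0,0,0,0,1]'; python3 -m inch '[0,0,0,0,0,0.002,1,0,0,0,0,0,0,1,0,0,0,0,0,0,1]'; python3 -m inch '[0,0,0,0,0,0.0015,1,0,0,0,0,0,0,1,0,0,0,0,0,0,1]'
```

```text
time: 24.58
tool_pos: [545.2, 291.3, 40.5]
tcp_rot: [3.142, 0.0, 0.309]
contact_force: [-0.3, 0.4, -1.6]
grip_width: 57.3
finger_force: 30.0
time: 24.83
tool_pos: [545.3, 291.3, 38.8]
tcp_rot: [3.141, 0.0, 0.309]
contact_force: [-0.4, -0.3, -1.2]
grip_width: 57.1
finger_force: 30.0
time: 25.08
tool_pos: [545.6, 291.3, 38.4]
tcp_rot: [3.142, -0.001, 0.309]
contact_force: [-1.1, 0.0, 5.4]
grip_width: 57.4
finger_force: 30.0
```

Contact. I release, rise and swing back over the cup's old spot before turning for the honey jar.

```bash
python3 -m inch '[0,0,0,0,0,0,0.5,0,0,0,0,0,0,0,0,0,0,0,0,0,-0.5,0,0,0,0,0,0,-1,0,0,0,0,0,0,-1,0,0,0,0,0,0,-1,0,0,0,0,0,-0.02,-1,0,0,0,0,0,-0.045,-1,0,0,0,0,0,-0.045,-1,0,0,0,0,0,-0.04,-1]'; python3 -m inch '[0,0,0,0,0,-0.02,-1,0,0,0,0,0,-0.01,-1,0,0,0,-0.01,0.02,0,-1,0,0,0,-0.015,0.04,0,-1,0,0,0,-0.015,0.045,0,-1,0,0,0,-0.015,0.045,0,-1,0,0,0,-0.015,0.035,0,-1,0,0,0,-0.01,0.015,0,-1,0,0,0,0,0,0,-1]'; python3 to.py 590,90,170
python3 - <<'E'
from plant import *
import cv2,numpy as np
c=capture("scene")["image"][:,:,::-1]
cv2.imwrite("pics/p3.png",cv2.resize(c[100:384,40:400],(760,600)))
E
```

```text
time: 25.92
tool_pos: [545.3, 291.3, 159.2]
tcp_rot: [3.142, -0.0, 0.309]
contact_force: [1.3, -0.1, 0.1]
grip_width: 91.6
finger_force: 0.0
time: 26.67
tool_pos: [532.0, 116.8, 180.8]
tcp_rot: [-3.142, 0.003, 0.305]
contact_force: [0.7, -0.3, -0.3]
grip_width: 91.7
finger_force: 0.0
shift units [0.0591 0.0537 0.0133] rows>= 1.580624469729736
t26.67 [532.  116.8 180.8] [-3.142e+00  3.000e-03  3.050e-01] F [ 0.7 -0.3 -0.3] w91.7 f0.0
```

View pics/p3.png

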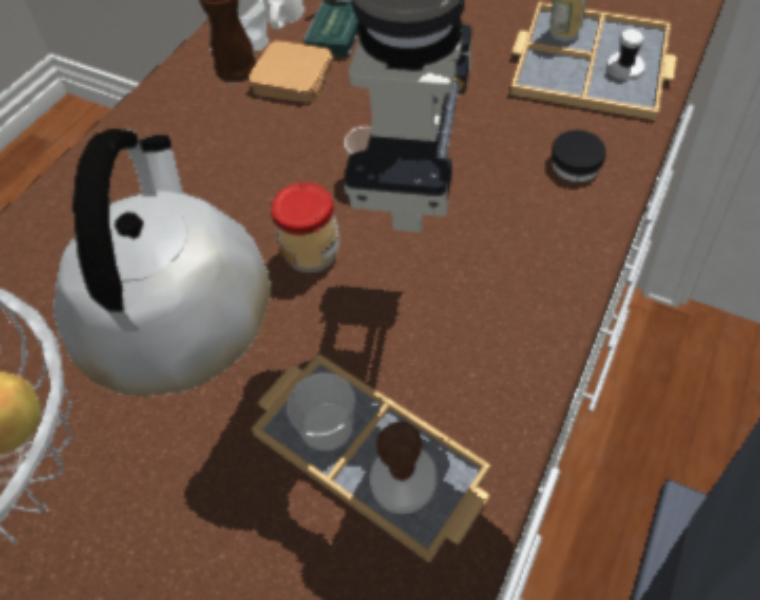

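Tall tamper and cup stand upright in the long tray, the short tamper and spice in the square tray, and the honey's compartment is free. I turn to yaw 1.0 and move over the honey.

```bash
python3 -m inch '[0,0,-0.076,0,0,0,-1,0,0,-0.076,0,0,0,-1,0,0,-0.076,0,0,0,-1,0,0,-0.076,0,0,0,-1,0,0,-0.076,0,0,0,-1,0,0,-0.078,0,0,0,-1,0,0,0,0,0,0,-1,0,0,0,0,0,0,-1]'; python3 to.py 661.2,119.1,178 661.2,119.1,120 661.2,119.1,62
```

```text
time: 27.38
tool_pos: [532.8, 120.8, 181.3]
tcp_rot: [-3.141, 0.0, 0.994]
contact_force: [-0.1, 0.2, -0.9]
grip_width: 91.9
finger_force: 0.0
shift units [0.0857 0.1357 0.004 ] rows>= 3.132130112926282
shift units [0.     0.     0.0725] rows>= 1.4146341463414636
shift units [0.     0.     0.0725] rows>= 1.4146341463414636
t27.38 [532.8 120.8 181.3] [-3.141  0.     0.994] F [-0.1  0.2 -0.9] w91.9 f0.0
```

```bash
python3 -m inch '[0,0,0,0.008,0.012,0,-1,0,0,0,0.017,0.027,0,-1,0,0,0,0.02,0.033,0,-1,0,0,0,0.02,0.032,0,-1,0,0,0,0.014,0.021,0,-1,0,0,0,0.006,0.009,0,-1,0,0,0,0,0,0,-1,0,0,0,0,0,0,-1,0,0,0,0,0,0,-1]'; python3 to.py 661.2,119.1,120 661.2,119.1,62
python3 - <<'E'
from plant import *
import cv2,numpy as np
c=capture("scene")["image"][:,:,::-1]
cv2.imwrite("pics/p4.png",cv2.resize(c[130:310,40:280],(760,570)))
E
```

```text
time: 28.13
tool_pos: [659.0, 118.7, 181.4]
tcp_rot: [-3.141, 0.001, 0.995]
contact_force: [0.6, -0.1, 0.7]
grip_width: 91.8
finger_force: 0.0
shift units [0.0019 0.0021 0.0767] rows>= 1.497865974175638
shift units [0.     0.0001 0.0725] rows>= 1.4146341463414633
t28.13 [659.  118.7 181.4] [-3.141e+00  1.000e-03  9.950e-01] F [ 0.6 -0.1  0.7] w91.8 f0.0
```

View pics/p4.png

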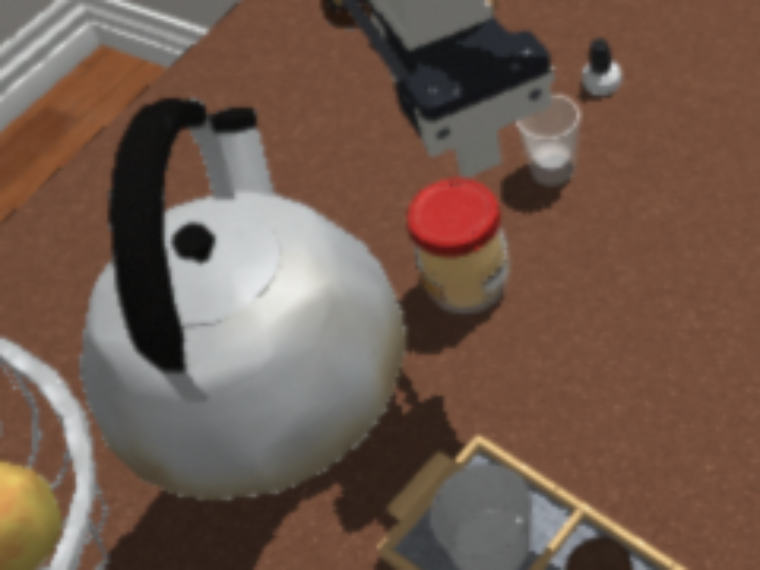

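The gripper is aligned over the honey jar, with its long side passing beside the kettle. I descend in stages.

```bash
python3 -m inch '[0,0,0,0.002,0.002,0.015,-1,0,0,0,0,0,0.03,-1,0,0,0,0,0,0.025,-1,0,0,0,0,0,0.012,-1,0,0,0,0,0,0,-1,0,0,0,0,0,0,-1]'; python3 -m inch '[0,0,0,0,0,0.01,-1,0,0,0,0,0,0.01,-1,0,0,0,0,0,0.01,-1]'; python3 -m inch '[0,0,0,0,0,0.01,-1,0,0,0,0,0,0.01,-1,0,0,0,0,0,0.005,-1,0,0,0,0,0,0,-1]';python3 to.py 661.2,119.1,62
```

```text
time: 28.68
tool_pos: [661.9, 118.7, 116.0]
tcp_rot: [-3.141, 0.0, 0.996]
contact_force: [0.3, -0.6, 0.0]
grip_width: 92.1
finger_force: 0.0
time: 28.93
tool_pos: [662.5, 118.6, 92.3]
tcp_rot: [3.14, -0.001, 0.996]
contact_force: [-0.5, -0.7, -0.1]
grip_width: 92.0
finger_force: 0.0
time: 29.27
tool_pos: [661.3, 118.6, 70.4]
tcp_rot: [-3.14, 0.002, 0.996]
contact_force: [0.4, -0.1, -0.5]
grip_width: 91.6
finger_force: 0.0
shift units [ 0.0005 -0.0005  0.0106] rows>= 0.20645545268241436
t29.27 [661.3 118.6  70.4] [-3.14e+00  2.00e-03  9.96e-01] F [ 0.4 -0.1 -0.5] w91.6 f0.0
```

```bash
python3 -m inch '[0,0,0,0,0,0.006,-1,0,0,0,0,0,0.004,-1,0,0,0,0,0,0,-1]'; python3 -m inch '[0,0,0,0,0,0,0,0,0,0,0,0,0,0.5,0,0,0,0,0,0,1,0,0,0,0,0,0,1,0,0,0,0,0,0,1,0,0,0,0,0,0,1,0,0,0,0,0,0,1,0,0,0,0,0,0,1]';python3 to.py 661.2,119.1,62
```

```text
time: 29.52
tool_pos: [661.8, 118.6, 63.4]
tcp_rot: [-3.141, 0.001, 0.996]
contact_force: [0.6, 0.0, -0.0]
grip_width: 91.9
finger_force: 0.0
time: 30.18
tool_pos: [662.2, 118.6, 64.3]
tcp_rot: [3.141, -0.0, 0.996]
contact_force: [-0.0, -0.4, 1.0]
grip_width: 61.5
finger_force: 30.0
shift units [-0.0002 -0.0014  0.0029] rows>= 0.062494312085071675
t30.18 [662.2 118.6  64.3] [ 3.141 -0.     0.996] F [-0.  -0.4  1. ] w61.5 f30.0
```

```bash
python3 -m inch '[0,0,0,0,0,-0.01,1,0,0,0,0,0,-0.03,1,0,0,0,0,0,-0.04,1,0,0,0,0,0,-0.04,1,0,0,0,0,0,-0.025,1,0,0,0,0,0,-0.01,1,0,0,0,0,0,0,1,0,0,0,0,0,0,1]'; python3 to.py 522.5,-268.5,188 522.5,-268.5,71
```

```text
time: 30.85
tool_pos: [661.5, 118.6, 186.9]
tcp_rot: [-3.14, 0.001, 0.996]
contact_force: [-0.7, 0.1, -3.5]
grip_width: 61.3
finger_force: 30.0
shift units [-0.5005  0.1174 -0.001 ] rows>= 10.030918687044208
shift units [0.0002 0.0002 0.1462] rows>= 2.8536585365853657
t30.85 [661.5 118.6 186.9] [-3.14e+00  1.00e-03  9.96e-01] F [-0.7  0.1 -3.5] w61.3 f30.0
```

```bash
python3 -m inch '[0,0,0,-0.015,0.004,0,1,0,0,0,-0.03,0.007,0,1,0,0,0,-0.04,0.009,0,1,0,0,0,-0.042,0.01,0,1,0,0,0,-0.042,0.01,0,1,0,0,0,-0.042,0.01,0,1,0,0,0,-0.042,0.01,0,1,0,0,0,-0.042,0.01,0,1,0,0,0,-0.042,0.01,0,1,0,0,0,-0.042,0.01,0,1]'; python3 -m inch '[0,0,0,-0.042,0.01,0,1,0,0,0,-0.04,0.009,0,1,0,0,0,-0.025,0.005,0,1,0,0,0,-0.014,0.003,0,1,0,0,0,0,0,0,1,0,0,0,0,0,0,1,0,0,0,0,0,0,1]';python3 to.py 522.5,-268.5,71
```

```text
time: 31.68
tool_pos: [555.3, -176.7, 186.1]
tcp_rot: [-3.138, 0.001, 0.996]
contact_force: [-0.5, -0.4, -3.5]
grip_width: 61.6
finger_force: 30.0
time: 32.27
tool_pos: [523.2, -266.7, 187.5]
tcp_rot: [-3.14, -0.001, 0.997]
contact_force: [0.3, 0.1, -2.7]
grip_width: 61.5
finger_force: 30.0
shift units [-0.0024  0.0007  0.1456] rows>= 2.84129885858816
t32.27 [ 523.2 -266.7  187.5] [-3.14e+00 -1.00e-03  9.97e-01] F [ 0.3  0.1 -2.7] w61.5 f30.0
```

```bash
python3 -m inch '[0,0,0,-0.001,0,0.01,1,0,0,0,0,0,0.03,1,0,0,0,0,0,0.035,1,0,0,0,0,0,0.03,1,0,0,0,0,0,0.018,1,0,0,0,0,0,0.009,1,0,0,0,0,0,0.004,1,0,0,0,0,0,0,1,0,0,0,0,0,0,1]';python3 -m inch '[0,0,0,0,0,0.003,1,0,0,0,0,0,0,1,0,0,0,0,0,0,1]';python3 to.py 522.5,-268.5,71
```

```text
time: 33.02
tool_pos: [523.4, -268.6, 80.2]
tcp_rot: [3.14, 0.0, 0.996]
contact_force: [-0.4, 0.2, -2.8]
grip_width: 61.5
finger_force: 30.0
time: 33.27
tool_pos: [522.9, -268.8, 77.5]
tcp_rot: [3.141, 0.0, 0.996]
contact_force: [-1.0, 0.2, -3.2]
grip_width: 61.3
finger_force: 30.0
shift units [ 0.     -0.0006  0.0081] rows>= 0.1586777585535701
t33.27 [ 522.9 -268.8   77.5] [3.141 0.    0.996] F [-1.   0.2 -3.2] w61.3 f30.0
```

```bash
python3 -m inch '[0,0,0,0,0,0.004,1,0,0,0,0,0,0.002,1,0,0,0,0,0,0,1,0,0,0,0,0,0,1]';python3 -m inch '[0,0,0,0,0,0.002,1,0,0,0,0,0,0,1,0,0,0,0,0,0,1]'; python3 -m inch '[0,0,0,0,0,0.0015,1,0,0,0,0,0,0,1,0,0,0,0,0,0,1]'
```

```text
time: 33.6
tool_pos: [522.6, -268.6, 71.9]
tcp_rot: [-3.141, 0.0, 0.996]
contact_force: [-0.1, 0.1, -3.6]
grip_width: 61.7
finger_force: 30.0
time: 33.85
tool_pos: [522.7, -268.6, 70.4]
tcp_rot: [-3.141, 0.0, 0.996]
contact_force: [0.5, 1.2, -4.0]
grip_width: 61.7
finger_force: 30.0
time: 34.1
tool_pos: [522.8, -268.7, 70.2]
tcp_rot: [3.141, 0.0, 0.996]
contact_force: [-1.9, 1.2, 5.9]
grip_width: 61.4
finger_force: 30.0
```

Contact. I release, rise, retreat toward the start side and inspect.

```bash
python3 -m inch '[0,0,0,0,0,0,0.5,0,0,0,0,0,0,0,0,0,0,0,0,0,-0.5,0,0,0,0,0,0,-1,0,0,0,0,0,0,-1,0,0,0,0,0,0,-1,0,0,0,0,0,-0.02,-1,0,0,0,0,0,-0.045,-1,0,0,0,0,0,-0.045,-1,0,0,0,0,0,-0.04,-1]'; python3 -m inch '[0,0,0,0,0,-0.02,-1,0,0,0,-0.03,-0.02,-0.01,-1,0,0,0,-0.03,-0.03,0,-1,0,0,0,-0.03,-0.03,0,-1,0,0,0,-0.03,-0.03,0,-1,0,0,0,-0.03,-0.03,0,-1,0,0,0,-0.03,-0.03,0,-1,0,0,0,-0.03,-0.02,0,-1,0,0,0,-0.02,-0.01,0,-1,0,0,0,0,0,0,-1]'
python3 to.py
python3 - <<'E'
from plant import *
import cv2,numpy as np
for n in("top","scene"):
    c=capture(n);np.savez(f"{n}9.npz",**c);cv2.imwrite(f"pics/{n}9.png",cv2.resize(c["image"][:,:,::-1],(800,600),interpolation=cv2.INTER_CUBIC))
E
```

```text
time: 34.93
tool_pos: [522.7, -268.6, 191.0]
tcp_rot: [3.141, 0.0, 0.996]
contact_force: [0.4, 0.1, 0.6]
grip_width: 91.6
finger_force: 0.0
time: 35.77
tool_pos: [286.0, -337.3, 213.6]
tcp_rot: [3.141, 0.001, 0.993]
contact_force: [-0.2, 0.1, -0.2]
grip_width: 91.6
finger_force: 0.0
t35.77 [ 286.  -337.3  213.6] [3.141e+00 1.000e-03 9.930e-01] F [-0.2  0.1 -0.2] w91.6 f0.0
```

View pics/top9.png

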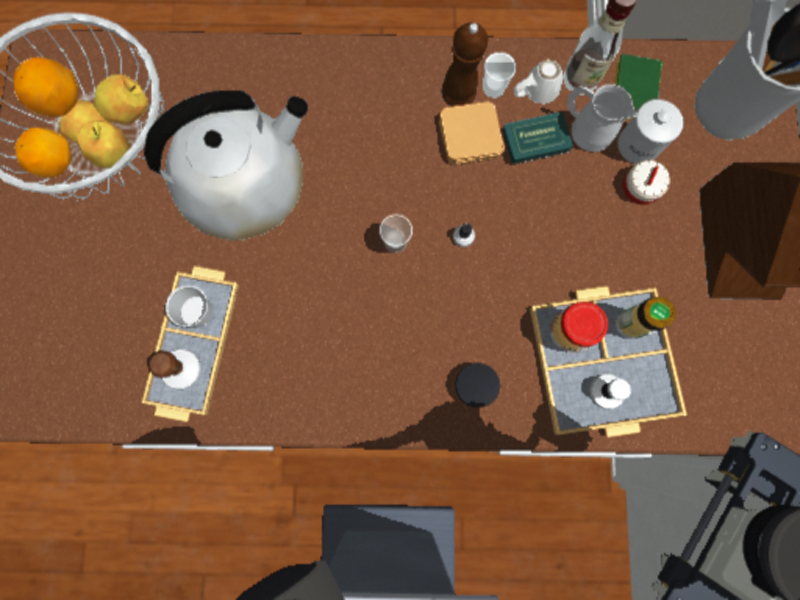

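View pics/scene9.png

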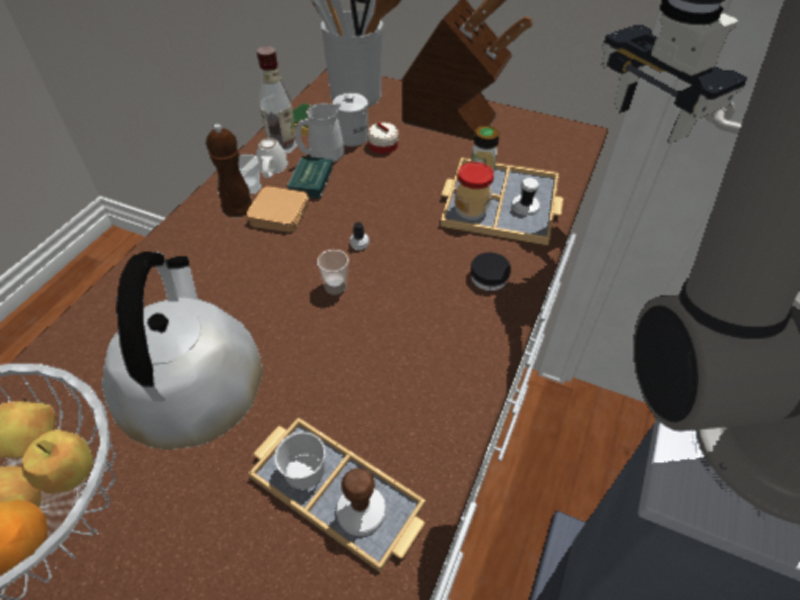

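All five stand upright in their compartments: honey lid at (585,324), spice at (657,313), cup at (187,307), tall foot at (183,369), short at (612,390). The other stock hasn't moved. One numeric check, then hand-in.

```bash
python3 - <<'E'
from h import *
from plant import close_job
c=load("top9")
L=(np.array([457.6,306.1])+[554,289.7])/2,-.168,.006
S=(np.array([439.9,-327.4])+(np.array([523.6,-265.9])+[539.4,-357.3])/2)/2,.171,0
def chk(nm,T,z,box,f):
    k=comps(c,box,f)[0];(x,y),r=cv2.minEnclosingCircle(k);p=ray(c,x,y,z)
    d=p-T[0]+(6*np.array([np.cos(T[1]),np.sin(T[1])])if T is L else 0);a=T[1];print(nm,d@[np.cos(a),np.sin(a)],d@[-np.sin(a),np.cos(a)],r)
chk("honey",S,91,(550,295,612,350),lambda h,s,v:((h<6)|(h>172))&(s>180)&(v>120))
chk("spice",S,111,(630,290,680,335),lambda h,s,v:(h>40)&(h<90)&(s>120))
chk("short",S,16,(585,370,636,412),lambda h,s,v:(s<70)&(v>170))
chk("tall",L,32,(158,345,206,395),lambda h,s,v:(s<70)&(v>190))
E
```

```text
honey 47.954840696266515 48.63663941078379 14.450425148010254
spice 46.79868461854822 -46.8393579494028 6.534803867340088
short -45.82891185292365 -1.383857963338503 15.533801078796387
tall -42.194333644551605 -4.073507934464312 12.812559127807617
```

```bash
python3 -c "
from plant import close_job;print(close_job())"
```

```text
the job is handed in; nothing more can be done
None
```

I handed the job in at about 36 s: all five items stand upright in their named compartments, each set down gently, and the leveller, bottle stopper and glass look unmoved in the final pictures; no verdict came back.

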